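# Load the glass curing lamp and lock its ring

### The job

Slide the block with the bonded glass sample up the ramp and over the lip until it lies flat in the bed under the lamp, without lifting it clear of the surface or tipping it over. Then turn the black ring on top of the lamp clockwise (seen from above) as far as it goes, to its locked stop. Leave the sealant cartridge, the tape roll and the carton where they are.

Things in the scene. Friction and masses are not known exactly. Their poses are not given: they have to be found in the camera images.
- carrier: Loose block of 0.4 to 0.85 kg, rigid: aluminium slab 110 (its x) x 84 (y) x 28 mm high; green glass 106 x 80 x 8 bonded flat on it (top 36 above the underside); in its middle a square steel knob 36 x 36, 30 high (top at 66, faces parallel to x and y). Origin: centre of the underside. Starts flat on the bench before the ramp, its x along the station's +x within 25 degrees.
- station: Fixed curing station. Origin: at bench level under the centre of its bed; +x is the way the block goes in, z up. Along x (mm): ramp -173 to -73, lip -73 to -61, bed -61 to +61, back stop 50 high from 61 to 73, column to 113, carrying the white lamp housing (x -85 to 113, y -52 to 52, underside 154 high, top 194), open at front and sides.
- ramp_foot (a point): Middle of the ramp's lower edge, at bench level. The steel ramp is 124 mm wide and rises along the station's +x to 24 mm high over 100 mm, then runs into a flat lip 12 mm long, also 24 mm high.
- bed_centre (a point): Centre of the bed's floor, 18 mm above the bench: 122 mm long (station x) and 104 mm wide between two side rims 10 mm thick, 32 mm high above the bench. Its floor is 6 mm lower than the lip in front of it; at the far end is the back stop.
- housing_front (a point): Middle of the lower front edge of the lamp housing, 154 mm above the bench. It overhangs the near end of the bed by 24 mm, so an upright gripper cannot push the block fully home; one leaning about 35 to 45 degrees from vertical, fingertips forward under the housing, can.
- ring_top (a point): Centre of the top of the black ribbed ring on the lamp housing, 230 mm above the bench, straight above the station's origin; axis vertical. Ring 58 mm across, 34 high (underside at 196). A low ear 10 wide reaches 48 mm from the axis, its top at 207; a low catch (top at 201) stands on the housing at the station's -y side, 46 mm from the axis.
- lamp_ring (a joint): Turn of the ring in rad, growing clockwise seen from above. At 0 its ear points along the station's +x (to the column); 1.5 is the locked hard stop, ear to the station's -y beside the catch. Starts at 0 to 0.3; about 0.12 N m of friction, no spring, stays where it is left.
- cartridge: Bystander: a standing white and blue sealant cartridge, 50 mm across, 230 mm high with its nozzle. Origin: centre of its underside.
- tape_roll: Bystander: a yellow tape roll lying flat, 90 mm across, 25 mm high. Origin: centre of its underside.
- fittings_box: Bystander: a flat cardboard carton 100 x 70 x 35 mm. Origin: centre of its underside.
Not all that is in view belongs to the job. Several things look just like the carrier: the one meant starts farthest to the robot's right.

How it is judged (in metres and radians):
On the way, in this order (a step that is already met when the one before it is completed fails the run):
1. the block lies flat in the bed, between lip and back stop (x of carrier in the frame of station between -0.01 and 0.01 m and y of carrier in the frame of station between -0.014 and 0.014 m and z of carrier in the frame of station between 0.015 and 0.0205 m and angle between carrier's own z axis and vertical below 0.035 rad), for 0.2 s.
2. the ring is turned to its locked stop (value of joint lamp_ring above 1.38 rad), for 0.2 s.
At the end, for the whole second after the job is handed in: The block lies at rest flat in the bed: its origin within 10 mm along and 14 mm across of the bed's centre, its underside within about 2.5 mm of the bed floor, tilted less than 2 degrees; and the ring has been turned to more than 1.38 rad (stop at 1.5) (all of step 1 and linear speed of carrier below 0.01 m/s and value of joint lamp_ring above 1.38 rad); the robot touches nothing.
It fails at once if the block is lifted clear (its underside's centre more than 50 mm above the bench) (height (world z) of carrier above 0.05 m).
It fails at once if the block is tipped by more than 30 degrees (angle between carrier's own z axis and vertical above 0.52 rad).
It fails at once if a bystander is moved by more than 20 mm (distance of any of cartridge, tape_roll, fittings_box from where it was at the start of the episode above 0.02 m).
It also fails if it takes over 72 s, if anything falls off the work surface, if the arm or the gripper's body presses on something with over 40 N, if the wrist force passes 120 N, or if a joint passes its speed limit or range.

### The arm

A 7-joint arm with a two-finger parallel gripper is mounted at the origin on the work surface. World frame = base frame: x ahead of the robot, y to its left, z up, the work surface at z = 0. Lengths are in mm, angles in rad, forces in N, time in s.
With the tool pointing down it reaches from about 400 to 875 mm from the base axis. Payload 4.4 kg.
Tool frame: the origin (TCP) lies midway between the tips of the shut fingers; the grasp point (between the pads) lies 19 mm behind it; z points along the fingers, y is the line along which they close (so a half turn about z gives the same grasp; the last joint's range is limited). The gripper opens to 85 mm and grips with 20 to 120 N. Pads are 22 mm wide; open, the fingers measure 114 mm over their backs; the gripper's body (76 mm by 85 mm) begins 54 mm behind the grasp point. The pads swing forward as they close: fully open they stand 13 mm farther back than shut.
Start: joints at [1.225, 0.628, 0.038, 1.517, -0.027, 0.996, -0.02], TCP at [179.534, -624.728, 231.313] pointing down, gripper open.
Joint ranges: [-3.06, 3.06], [-0.37, 2.12], [-1.25, 1.32], [0.18, 2.47], [-1.1, 4.24], [0.23, 1.98], [-2.94, 2.94]. Speed limits (rad/s): [2.57, 2.57, 3.14, 3.14, 3.14, 3.14, 3.14].

### API

Orientations are given as [roll, pitch, yaw] about the fixed x, y, z axes, in that order (R = Rz(yaw) Ry(pitch) Rx(roll)).
In Python, from cell import ctrl gives the robot as it stands. The module is installed in compiled form; this text tells all that it offers.
- The arm moves only by the tool step_arm, never from a script. Its argument "commands" is one flat list of numbers, 7 for each row, row after row: the shift along the tool's x, y, z in cm, then the turn, a rotation vector about the tool's x, y, z in rad, then the opening, from 0 (shut) to 1 (fully open). A call has 1 to 10 rows; each row is the pose to reach, as a shift and turn from the pose commanded when the call began, along the tool's axes at that moment; what a row does not reach only later rows make up. A row lasts 1/10 s, in which the tool goes at most 50 mm and 8.59 degrees, less where a joint would pass 70% of its speed; a pose out of reach is approached as far as the arm can. A call with a gripper value outside its range is refused whole. The fingers move at their own pace and stop on an object; the grip force is fixed at half the most. Time passes only in rows, so rows that repeat a pose let the fingers close. It gives the time, the measured TCP pose, the force, the opening and the grip force at its end, in the units of the state.
- ctrl.read_state(): the state, without advancing time (a new reading comes with each control period).
- ctrl.get_image(name): name is "scene" or "side" or "wrist"; returns a dict with "image" (480x640x3 uint8, red, green, blue), "range_z" (480x640 float32, mm along the optical axis (not along the pixel's ray), 0 where there is no reading), "vfov" (degrees; the focal length in pixels is half the picture's height over the tangent of half this angle, whatever the lens; pixels are square), "cx", "cy" (the principal point, pixels), "world_to_cam" (4x4, takes a point from world to camera coordinates). Camera axes: x right, y down, z forward; pixel columns grow to the right and rows downward; lengths in mm; the calibration is good to about 2 mm. A picture is of the moment at which its call begins.
- ctrl.finish_job(): hands the job in; it is judged then, once.
The state is a dict: "clock": time; "qpos": joint angles; "qd": joint speeds; "tau": joint torques, N m; "eef_pos": TCP position; "tool_rot": TCP orientation; "force": force on the tool from outside, world axes, zero at the start; "torque": the same for the moment, N m; "width": finger opening in mm; "gripper_force": force on a finger pad.
Only numpy, scipy, OpenCV 4.12 (cv2) and the standard library are available. Lean on these libraries where they do the work, as an engineer would, in place of code of your own. Each camera call takes 0.05 s, during which the arm holds its last target. There are 200 camera calls.

## Working session

There is one attempt and no reset: what is moved stays moved. The work goes in short steps, Python scripts to look and compute and a tool call to move; the robot and the scene stay as the last step left them, time stands still between calls to the robot, and variables do not carry over. Pictures are saved under pics/ and viewed, at most 10 in all, crops included, and the job is handed in when it is done.

Besides the shell and the picture viewer there is one more tool, called after "Call:" as a command line: name --argument value ..., lists and objects as JSON in quotes. step_arm: Moves the arm, as the interface text tells. Its arguments: {"type":"object","properties":{"commands":{"type":"array"}},"required":["commands"]}

```bash
mkdir -p pics && cat > h.py <<'E'
import numpy as np, cv2
from cell import ctrl
from scipy.spatial.transform import Rotation as R
def cam(n):
    d=ctrl.get_image(n); return d
def cloud(d):
    f=240/np.tan(np.radians(d["vfov"])/2); z=d["range_z"].astype(float)
    v,u=np.mgrid[0:480,0:640]
    p=np.stack([(u-d["cx"])/f*z,(v-d["cy"])/f*z,z],-1)
    T=np.linalg.inv(d["world_to_cam"]); w=p@T[:3,:3].T+T[:3,3]; w[z<=0]=np.nan
    return w
def save(d,n,box=None,s=1):
    im=d["image"][:,:,::-1]
    if box: im=im[box[1]:box[3],box[0]:box[2]]
    cv2.imwrite("pics/"+n,cv2.resize(im,None,fx=s,fy=s))
E
python3 - <<'E'
from h import *
for n in ("scene","side"):
    d=cam(n); save(d,n+"0.png"); np.savez(n+"0.npz",**d)
    T=np.linalg.inv(d["world_to_cam"]); print(n,T[:3,3].round(),T[:3,2].round(2))
print(ctrl.read_state())
E
```

```text
scene [1182. -135.  832.] [-0.66  0.26 -0.71]
side [ 165.  420. 1055.] [ 0.38 -0.32 -0.87]
{'clock': 0.1, 'qpos': array([ 1.22519575,  0.62923176,  0.03842225,  1.51827043, -0.02701374,
        0.99627495, -0.02002987]), 'qd': array([ 0.00162614, -0.00214039, -0.00185095, -0.00137829, -0.00116122,
        0.00117618,  0.0013087 ]), 'tau': array([ 3.49309725e-03, -5.64527750e+01,  1.23088628e+00, -1.93971473e+01,
        1.14334573e-02,  5.38582768e-03, -3.54373333e-05]), 'eef_pos': array([ 179.4005918 , -624.17892532,  230.49401077]), 'tool_rot': array([-3.13992501e+00, -9.26198757e-06,  2.79781368e-01]), 'force': array([0.01571054, 0.64852293, 0.67907549]), 'torque': array([ 0.01398867, -0.01694246, -0.037051  ]), 'gripper_force': 0.0, 'width': 85.57320686608912}
```

View pics/scene0.png

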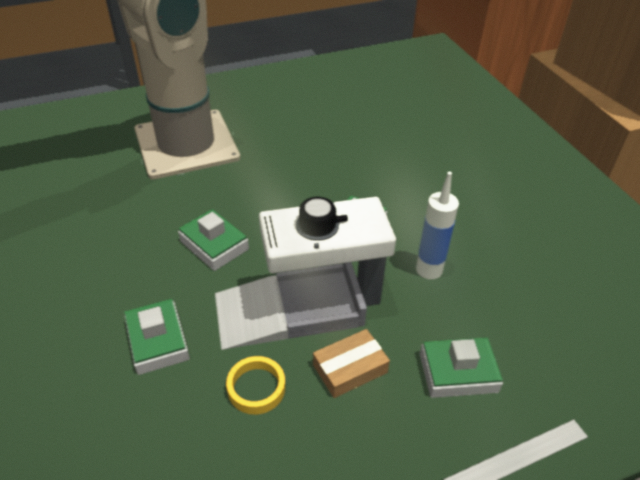

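View pics/side0.png

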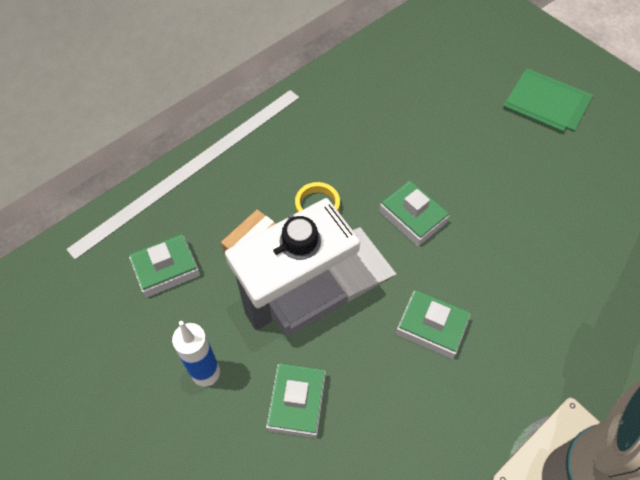

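Scene image: carrier look-alikes at (155,333), (213,238) and (461,365), with a fourth half hidden behind the lamp. In the side view they are at (415,211), (435,322), (165,264) and (297,400). There are also flat green sheets at (548,100). The image's left is the robot's right, so (155,333) is probably the one. I'll measure to confirm.

```bash
cat >> h.py <<'E'
def green(d,w):
    hsv=cv2.cvtColor(d["image"],cv2.COLOR_RGB2HSV)
    m=((hsv[...,0]>45)&(hsv[...,0]<85)&(hsv[...,1]>120)&(hsv[...,2]>70)&(w[...,2]>20)&(w[...,2]<70)).astype(np.uint8)
    n,l,s,c=cv2.connectedComponentsWithStats(m)
    for i in range(1,n):
        if s[i,4]>400:
            q=w[l==i]; h=np.median(q[:,2]); r=cv2.minAreaRect(q[:,:2].astype(np.float32))
            print("green",c[i].round(),"xy",np.round(r[0],1),np.round(r[1],1),"ang",round(r[2],1),"z",h.round(1))
E
python3 - <<'E'
from h import *
for n in ("scene","side"):
    d=dict(np.load(n+"0.npz")); w=cloud(d); print(n); green(d,w)
    hsv=cv2.cvtColor(d["image"],cv2.COLOR_RGB2HSV)
    P=lambda m:w[m&np.isfinite(w[...,2])]
    def rect(m,t):
        m=m&np.isfinite(w[...,2]); 
        k,l,s,c=cv2.connectedComponentsWithStats(m.astype(np.uint8)); i=1+np.argmax(s[1:,4]); q=w[l==i]
        r=cv2.minAreaRect(q[:,:2].astype(np.float32)); print(t,s[i,4],np.round(r[0],1),np.round(r[1],1),round(r[2],1),"z",np.median(q[:,2]).round(1))
    z=w[...,2]; near=(w[...,0]>350)&(w[...,1]<200)
    rect((z>188)&(z<199)&(hsv[...,2]>140)&(hsv[...,1]<60),"housing top")
    rect((z>224)&(z<236)&near&(hsv[...,0]>=0),"ring top")
    rect((z>202)&(z<211),"ear+")
    rect((hsv[...,0]>20)&(hsv[...,0]<32)&(hsv[...,1]>180)&(z>15)&(z<35),"tape")
    rect((hsv[...,0]>5)&(hsv[...,0]<20)&(hsv[...,1]>100)&(z>28)&(z<42)&near,"carton")
    rect((hsv[...,0]>105)&(hsv[...,0]<125)&(hsv[...,1]>150)&(z>30)&near,"cart")
    rect((z>3)&(z<27)&(hsv[...,1]<60)&(hsv[...,2]>90)&near,"ramp")
E
```

```text
scene
housing top 4551 [556.5 125.2] [197.6 106.8] 80.7 z 193.7
ring top 816 [554.8 110.8] [55.9 56.5] 68.0 z 230.3
ear+ 241 [38.1 -8. ] [126.9  60.7] 80.0 z 206.5
tape 188 [709.  -44.9] [82.7 29.5] 74.1 z 20.0
carton 943 [719.1 118.1] [ 26.8 100.2] 6.2 z 34.5Traceback (most recent call last):
  File "<stdin>", line 16, in <module>
  File "<stdin>", line 8, in rect
    return _wrapfunc(a, 'argmax', axis=axis, out=out, **kwds)
    return bound(*args, **kwds)
ValueError: attempt to get argmax of an empty sequence
```

```bash
python3 - <<'E'
from h import *
for n in ("scene","side"):
    d=dict(np.load(n+"0.npz")); w=cloud(d); print(n)
    hsv=cv2.cvtColor(d["image"],cv2.COLOR_RGB2HSV)
    for p in ([(140,345),(195,240),(440,378),(365,206)] if n=="scene" else [(400,210),(415,325),(145,270),(315,390),(200,365)]):
        print(p,hsv[p[1],p[0]],w[p[1],p[0]].round())
    z=w[...,2]
    def rects(m,t,a):
        k,l,s,c=cv2.connectedComponentsWithStats((m&np.isfinite(z)).astype(np.uint8))
        for i in range(1,k):
            if s[i,4]>a:
                q=w[l==i]; r=cv2.minAreaRect(q[:,:2].astype(np.float32)); print(t,c[i].round(),np.round(r[0],1),np.round(r[1],1),round(r[2],1),"z",np.median(q[:,2]).round(1))
    f=(w[...,0]>250)
    rects((z>31)&(z<41)&f,"glass level",300)
    rects((z>60)&(z<70)&f,"knob",60)
    rects((z>188)&(z<199)&f,"housing",500)
    rects((z>224)&(z<236)&f,"ringtop",200)
    rects((z>201)&(z<211)&f&(hsv[...,2]<80),"ear",10)
    rects((z>90)&(z<110)&f,"col/cart",50)
E
```

```text
scene
(140, 345) [ 65 117 139] [ 559. -192.   35.]
(195, 240) [ 65 116 138] [359. -57.  39.]
(440, 378) [ 66 115 142] [781. 227.  36.]
(365, 206) [ 38   4 251] [539. 199. 195.]
glass level [213. 236.] [346.3 -21. ] [110.5  82.3] 22.9 z 36.1
glass level [327. 300.] [555.3 117.2] [132.2 126.2] 81.4 z 32.6
glass level [155. 333.] [ 535.  -164.8] [110.6  80.1] 0.2 z 36.1
glass level [351. 358.] [696.1 115.9] [ 72.1 101.4] 7.2 z 34.9
glass level [461. 364.] [763.7 276.8] [108.   83.8] 74.5 z 35.5
knob [211. 222.] [346.9 -20.5] [39.6 37.3] 21.6 z 65.7
knob [433. 253.] [558.9 331.3] [50.3 24.1] 50.5 z 64.8
knob [370. 280.] [577.1 194. ] [53.2 26.9] 32.8 z 65.0
knob [151. 318.] [ 534.2 -164.6] [40.5 35.8] 0.2 z 65.9
knob [465. 350.] [763.8 276.1] [37.3 38. ] 75.8 z 65.2
housing [327. 229.] [556.5 125.2] [197.6 106.8] 80.7 z 193.8
ringtop [318. 210.] [554.8 110.8] [55.9 56.5] 68.0 z 230.3
ear [323. 227.] [568.6 116.8] [73.3 31.4] 80.7 z 205.9
col/cart [436. 238.] [559.3 331.9] [50.6 26. ] 52.8 z 100.8
col/cart [373. 267.] [583.4 197. ] [43.  22.1] 47.3 z 100.1
side
(400, 210) [ 66 102 160] [ 
[... 376 characters left out ...]
.7
glass level [435. 322.] [344.3 -18.9] [105.7  82.5] 22.9 z 34.4
glass level [297. 399.] [401.1 255.7] [ 80.2 108.1] 40.6 z 34.6
knob [417. 200.] [ 532.5 -162.9] [38.6 37.4] 85.9 z 64.1
knob [159. 254.] [763.1 277.7] [35.8 39.6] 73.5 z 64.0
knob [438. 313.] [344.  -18.5] [35.9 37.3] 24.1 z 64.5
knob [205. 371.] [530.8 345.1] [49.2 20.3] 79.9 z 64.9
knob [296. 392.] [401.3 255.4] [35.8 37. ] 40.7 z 64.4
housing [290. 251.] [553.9 127.5] [197.3 105. ] 80.8 z 192.5
ringtop [300. 231.] [551.8 113.4] [54.8 55.6] 7.3 z 229.1
ear [292. 250.] [542.4 131.1] [67.8 21.6] 49.4 z 205.6
col/cart [249. 304.] [567.  224.2] [41.9  9.3] 5.5 z 100.1
col/cart [201. 364.] [533.  346.2] [50.2 22.7] 74.5 z 100.0
```

```bash
python3 - <<'E'
from h import *
d=dict(np.load("side0.npz")); save(d,"crop0.png",(280,150,480,370),2.5)
E
```

```text
(no output)
```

View pics/crop0.png

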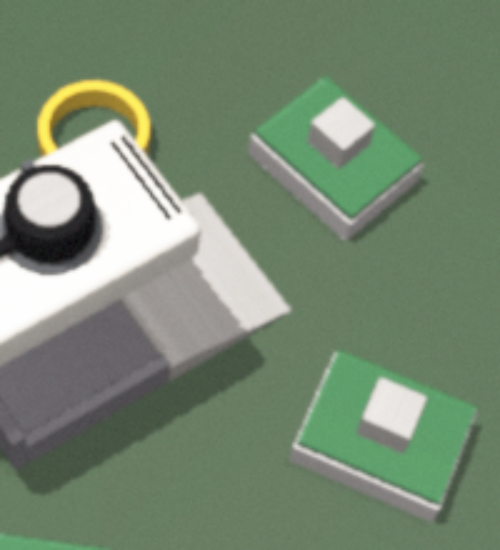

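The crop shows the candidate at about (335,145): a green glass block with a square knob, no ramp contact, and its long side roughly across the ramp. It is at world (533.5,-163.6), which is farthest right and before the ramp. The other blocks have y ≥ -20. Its long axis is at about 0°, while station +x is at 80.8°, so it must be turned about 80° before pushing. First I'll move above the knob.

```bash
cat >> h.py <<'E'
C=np.array([553.3,112.1]); YAW=np.radians(80.8)
def st2w(x,y,z): c,s=np.cos(YAW),np.sin(YAW); return np.array([C[0]+c*x-s*y,C[1]+s*x+c*y,z])
def w2st(p): c,s=np.cos(YAW),np.sin(YAW); a,b=p[0]-C[0],p[1]-C[1]; return np.array([c*a+s*b,-s*a+c*b])
def down(psi,lean=0): # lean: fingertips forward along direction psi (deg)
    return R.from_euler("z",psi,degrees=True)*R.from_euler("x",180,degrees=True)*R.from_euler("y",lean,degrees=True)
def go(p,r):
    s=ctrl.read_state(); r0=R.from_euler("xyz",s["tool_rot"])
    print("shift cm",(r0.inv().apply(np.array(p)-s["eef_pos"])/10).round(2),"rot",(r0.inv()*r).as_rotvec().round(3))
def st():
    s=ctrl.read_state(); print("t",s["clock"],"p",s["eef_pos"].round(1),"q",s["qpos"].round(2),"F",s["force"].round(1),"w",round(s["width"],1),"gf",round(s["gripper_force"],1))
E
python3 - <<'E'
from h import *
print(down(80.8,40).as_matrix()[:,2], down(80.8,40).as_matrix()[:,1])
go([533.5,-163.6,150],down(0))
E
```

```text
[ 0.10276965  0.63451896 -0.76604444] [ 9.87136265e-01 -1.59881188e-01  1.11022302e-16]
shift cm [ 46.75 -34.48   8.11] rot [-0.002  0.     0.28 ]
```

Call:
step_arm --commands '[46.75,-34.48,3,0,0,0.28,1,46.75,-34.48,3,0,0,0.28,1,46.75,-34.48,3,0,0,0.28,1,46.75,-34.48,3,0,0,0.28,1,46.75,-34.48,3,0,0,0.28,1,46.75,-34.48,3,0,0,0.28,1,46.75,-34.48,3,0,0,0.28,1,46.75,-34.48,3,0,0,0.28,1,46.75,-34.48,8.1,0,0,0.28,1,46.75,-34.48,8.1,0,0,0.28,1]'

```text
clock: 1.1
eef_pos: [482.1, -231.2, 178.9]
tool_rot: [3.141, -0.001, -0.0]
force: [1.4, -0.2, -0.0]
width: 85.2
gripper_force: 0.0
```

Call:
step_arm --commands '[0,0,0,0,0,0,1]'

```text
clock: 1.2
eef_pos: [484.5, -224.3, 176.9]
tool_rot: [-3.136, 0.001, 0.012]
force: [0.5, -0.4, 0.8]
width: 85.4
gripper_force: 0.0
```

```bash
python3 - <<'E'
from h import *
st(); go([533.5,-163.6,150],down(0))
d=cam("wrist"); w=cloud(d); save(d,"wrist1.png")
z=w[...,2]
for lo,hi in ((60,70),(32,40)):
    m=((z>lo)&(z<hi)).astype(np.uint8); n,l,s,c=cv2.connectedComponentsWithStats(m)
    for i in range(1,n):
        if s[i,4]>500:
            q=w[l==i]; r=cv2.minAreaRect(q[:,:2].astype(np.float32)); print(lo,s[i,4],c[i].round(),np.round(r[0],1),np.round(r[1],1),round(r[2],1))
E
```

```text
t 1.2 p [ 484.5 -224.3  176.9] q [ 0.32  0.54  0.09  1.9  -0.08  0.71 -1.1 ] F [ 0.5 -0.4  0.8] w 85.4 gf 0.0
shift cm [ 4.98 -6.    2.72] rot [-0.006  0.001  0.012]
60 2374 [240. 175.] [ 534.7 -163.6] [35.5 36.7] 0.6
32 9971 [249. 165.] [ 534.5 -163.6] [106.1  80.3] 0.1
32 3515 [102. 337.] [365.9 -11.5] [63.1 82.5] 23.0
```

View pics/wrist1.png

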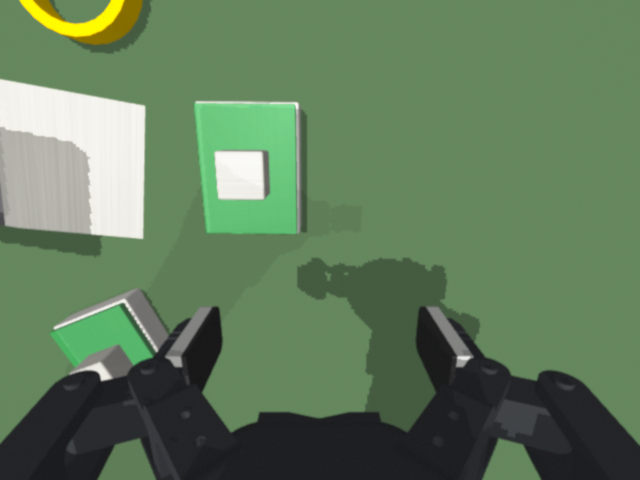

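Wrist view: the chosen block at (250,165) has its knob at (240,175) and its long side parallel to the ramp's lower edge (145,170), which confirms the turn. Descending now to grip the knob.

Call:
step_arm --commands '[5.1,-6.0,2,0,0,0,1,5.1,-6.0,2,0,0,0,1,5.1,-6.0,2,0,0,0,1,5.1,-6.0,6,0,0,0,1,5.1,-6.0,10,0,0,0,1,5.1,-6.0,13.3,0,0,0,1,5.1,-6.0,13.3,0,0,0,1,5.1,-6.0,13.3,0,0,0,1]'

```text
clock: 2.05
eef_pos: [531.2, -174.6, 46.5]
tool_rot: [3.141, 0.001, -0.002]
force: [0.4, 0.1, 0.7]
width: 85.5
gripper_force: 0.0
```

```bash
python3 - <<'E'
from h import *
st(); go([534.6,-163.6,43],down(0))
E
```

```text
t 2.05 p [ 531.2 -174.6   46.5] q [ 0.22  0.77  0.07  1.91 -0.11  0.46 -1.2 ] F [0.4 0.1 0.7] w 85.5 gf 0.0
shift cm [ 0.34 -1.1   0.35] rot [ 0.001  0.001 -0.002]
```

Call:
step_arm --commands '[0.3,-1.1,0.3,0,0,0,1,0.3,-1.1,0.3,0,0,0,1,0.3,-1.1,0.3,0,0,0,0,0.3,-1.1,0.3,0,0,0,0,0.3,-1.1,0.3,0,0,0,0,0.3,-1.1,0.3,0,0,0,0,0.3,-1.1,0.3,0,0,0,0,0.3,-1.1,0.3,0,0,0,0]'

```text
clock: 2.85
eef_pos: [535.3, -162.8, 43.9]
tool_rot: [3.141, -0.001, -0.001]
force: [-0.5, -0.8, 5.0]
width: 35.1
gripper_force: 62.6
```

```bash
python3 - <<'E'
from h import *
st(); p=st2w(-240,0,43); print(p, w2st(ctrl.read_state()["eef_pos"])); go(p,down(80.8))
E
```

```text
t 2.85 p [ 535.3 -162.8   43.9] q [ 0.2   0.77  0.07  1.92 -0.12  0.45 -1.22] F [-0.5 -0.8  5. ] w 35.1 gf 62.6
[ 514.92851495 -124.81270362   43.        ] [-274.27090923  -26.14008022]
shift cm [-2.04 -3.8   0.08] rot [ 0.002 -0.    -1.411]
```

Call:
step_arm --commands '[0,0,0,0,0,-0.14,0,0,0,0,0,0,-0.28,0,0,0,0,0,0,-0.42,0,0,0,0,0,0,-0.56,0,0,0,0,0,0,-0.7,0,0,0,0,0,0,-0.84,0,0,0,0,0,0,-0.98,0,0,0,0,0,0,-1.12,0,0,0,0,0,0,-1.26,0,0,0,0,0,0,-1.4,0]'

```text
clock: 3.85
eef_pos: [535.6, -162.4, 43.9]
tool_rot: [3.14, 0.0, 1.404]
force: [0.2, 0.5, 3.4]
width: 34.7
gripper_force: 62.5
```

Call:
step_arm --commands '[0,0,0,0,0,0,0,0,0,0,0,0,0,0]'

```text
clock: 4.05
eef_pos: [535.6, -162.4, 43.8]
tool_rot: [3.14, 0.0, 1.4]
force: [0.1, 0.0, 4.6]
width: 34.7
gripper_force: 62.7
```

```bash
python3 - <<'E'
from h import *
st(); go(st2w(-240,0,43.5),down(80.8))
for n in ("scene","side"):
    d=cam(n); w=cloud(d); z=w[...,2]
    m=((z>31)&(z<41)&(w[...,1]<-70)&(w[...,0]>430)).astype(np.uint8)
    q=w[m>0]; r=cv2.minAreaRect(q[:,:2].astype(np.float32)); print(n,np.round(r[0],1),np.round(r[1],1),round(r[2],1))
E
```

```text
t 4.05 p [ 535.6 -162.4   43.8] q [ 0.42  0.78 -0.27  1.91  0.41  0.5  -0.31] F [0.1 0.  4.6] w 34.7 gf 62.7
shift cm [ 3.36 -2.68  0.03] rot [ 0.002  0.    -0.01 ]
scene [ 535.2 -163.6] [106.8  83. ] 80.8
side [ 533.4 -161. ] [107.3  81.3] 81.0
```

Call:
step_arm --commands '[0.7,-0.5,0,0,0,-0.01,0,1.4,-1.0,0,0,0,-0.01,0,2.1,-1.5,0,0,0,-0.01,0,2.8,-2.0,0,0,0,-0.01,0,3.3,-2.55,0,0,0,-0.01,0,3.3,-2.55,0,0,0,-0.01,0,3.3,-2.55,0,0,0,-0.01,1,3.3,-2.55,0,0,0,-0.01,1,3.3,-2.55,0,0,0,-0.01,1,3.3,-2.55,0,0,0,-0.01,1]'

```text
clock: 5.15
eef_pos: [515.1, -125.0, 42.9]
tool_rot: [-3.141, -0.0, 1.41]
force: [-0.4, -0.7, -0.1]
width: 85.8
gripper_force: 0.0
```

```bash
python3 - <<'E'
from h import *
st(); print(w2st(ctrl.read_state()["eef_pos"]))
# push-ready: TCP behind rear face
for x,z in ((-370,140),(-325,25)): print(x,z); go(st2w(x,0,z),down(80.8,40))
E
```

```text
t 5.15 p [ 515.1 -125.    42.9] q [ 0.35  0.76 -0.25  1.99  0.41  0.44 -0.37] F [-0.4 -0.7 -0.1] w 85.8 gf 0.0
[-2.40156338e+02 -1.60939518e-01]
-370 140
shift cm [-1.298e+01 -1.000e-02 -9.720e+00] rot [-0.     0.698 -0.001]
-325 25
shift cm [-8.48 -0.01  1.79] rot [-0.     0.698 -0.001]
```

Call:
step_arm --commands '[0,0,-4.5,0,0,0,1,0,0,-9,0,0,0,1,-3,0,-9.7,0,0.1,0,1,-6,0,-9.7,0,0.22,0,0.6,-9,0,-9.7,0,0.35,0,0.45,-12,0,-9.7,0,0.48,0,0.45,-13,0,-9.7,0,0.6,0,0.45,-13,0,-9.7,0,0.7,0,0.45,-13,0,-9.7,0,0.7,0,0.45,-13,0,-9.7,0,0.7,0,0.45]'

```text
clock: 6.15
eef_pos: [494.3, -252.6, 139.8]
tool_rot: [-3.141, -0.7, 1.409]
force: [-0.3, 1.1, 0.0]
width: 38.4
gripper_force: 0.0
```

```bash
python3 - <<'E'
from h import *
st(); print(ctrl.read_state()["tool_rot"]); 
go(st2w(-370,0,140),down(80.8,40)); go(st2w(-325,0,25),down(80.8,40))
for n in ("scene","side"):
    d=cam(n); w=cloud(d); z=w[...,2]
    m=((z>31)&(z<41)&(w[...,1]<-70)&(w[...,0]>430)).astype(np.uint8)
    q=w[m>0]; r=cv2.minAreaRect(q[:,:2].astype(np.float32)); print(n,np.round(r[0],1),np.round(r[1],1),round(r[2],1),w2st(r[0]))
save(d,"side1.png")
E
```

```text
t 6.15 p [ 494.3 -252.6  139.8] q [ 1.18  0.97 -0.76  1.6  -0.02  1.05  0.43] F [-0.3  1.1  0. ] w 38.4 gf 0.0
[-3.14056105 -0.70026925  1.40918206]
shift cm [-0.04 -0.01 -0.05] rot [-0.    -0.002 -0.001]
shift cm [-4.01 -0.   11.64] rot [-0.    -0.002 -0.001]
scene [ 515.7 -126.1] [106.7  83.9] 81.3 [-241.13721452   -0.96611046]
side [ 514.  -124.5] [107.5  82.3] 80.8 [-239.81854843    0.9430454 ]
```

View pics/side1.png

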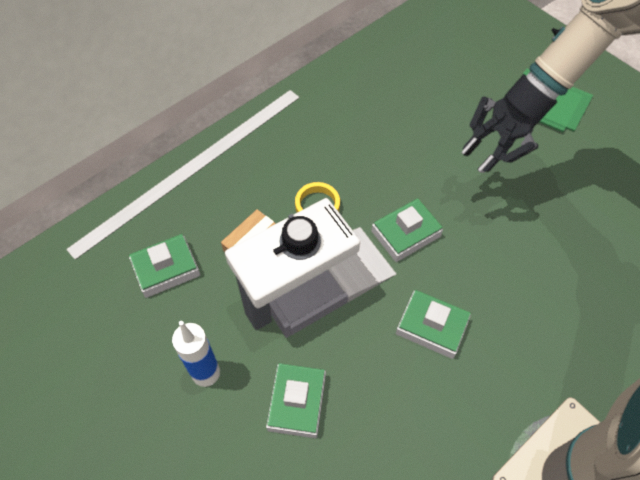

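Side view: the block at (407,230) is lined up with the ramp, and the leaning gripper at (495,140) is behind it. Lowering behind the rear face, then pushing.

Call:
step_arm --commands '[-1.6,0,4.3,0,0,0,0.45,-3.2,0,8.6,0,0,0,0.45,-4.9,0,12.8,0,0,0,0.45,-4.9,0,12.8,0,0,0,0.45,-4.9,0,12.8,0,0,0,0.45]'

```text
clock: 6.75
eef_pos: [502.7, -207.5, 12.4]
tool_rot: [3.14, -0.7, 1.414]
force: [-0.1, -0.8, 1.3]
width: 38.4
gripper_force: 0.0
```

```bash
cat >> h.py <<'E'
def path(pts): # station (x,z) targets
    s=ctrl.read_state(); r0=R.from_euler("xyz",s["tool_rot"]); r=down(80.8,40)
    print("now",w2st(s["eef_pos"]).round(1),s["eef_pos"][2].round(1),"F",s["force"].round(1),"t",s["clock"])
    for x,z in pts: print((x,z),(r0.inv().apply(st2w(x,0,z)-s["eef_pos"])/10).round(2))
E
python3 - <<'E'
from h import *
path([(-305,10),(-230,10)])
E
```

```text
now [-323.6   -1.1] 12.4 F [-0.1 -0.8  1.3] t 6.75
(-305, 10) [ 1.27 -0.11  1.38]
(-230, 10) [ 7.01 -0.09  6.21]
```

Call:
step_arm --commands '[0.7,-0.1,0.7,0,0,0,0.45,1.4,-0.1,1.3,0,0,0,0.45,2.1,-0.1,1.9,0,0,0,0.45,2.8,-0.1,2.5,0,0,0,0.45,3.5,-0.1,3.1,0,0,0,0.45,4.2,-0.1,3.7,0,0,0,0.45,4.9,-0.1,4.35,0,0,0,0.45,5.6,-0.1,5.0,0,0,0,0.45,6.3,-0.1,5.6,0,0,0,0.45,7.0,-0.1,6.2,0,0,0,0.45]'

```text
clock: 7.75
eef_pos: [517.3, -119.0, 9.0]
tool_rot: [3.137, -0.696, 1.409]
force: [-1.5, -8.3, 3.9]
width: 38.4
gripper_force: 3.7
```

```bash
cat >> h.py <<'E'
def knob():
    for n in ("scene","side"):
        d=cam(n); w=cloud(d); z=w[...,2]; hsv=cv2.cvtColor(d["image"],cv2.COLOR_RGB2HSV)
        m=((hsv[...,0]>55)&(hsv[...,0]<75)&(hsv[...,1]>80)&(hsv[...,2]>90)&(z>20)&(z<85)&(w[...,0]>440)&(w[...,0]<640)&(w[...,1]<170)).astype(np.uint8)
        k,l,s,c=cv2.connectedComponentsWithStats(m)
        for i in range(1,k):
            if s[i,4]>60:
                q=w[l==i]; r=cv2.minAreaRect(q[:,:2].astype(np.float32)); e=np.array([w2st(a) for a in q[:,:2]])
                A=np.c_[e,np.ones(len(e))]; co=np.linalg.lstsq(A,q[:,2],rcond=None)[0]
                print(n,s[i,4],"glass st",w2st(r[0]).round(1),np.round(r[1],1),round(r[2],1),"xmin/max",e[:,0].min().round(1),e[:,0].max().round(1),"slope x,y",co[:2].round(3),"z",np.median(q[:,2]).round(1))
    return d
E
python3 - <<'E'
from h import *
path([(-230,10),(-150,16)]); knob()
E
```

```text
now [-233.9   -1.4] 9.0 F [-1.5 -8.3  3.9] t 7.75
(-230, 10) [ 0.36 -0.15  0.17]
(-150, 16) [ 6.89 -0.17  4.84]
scene 1708 glass st [-177.8   -1.2] [107.   84.5] 81.0 xmin/max -231.4 -124.4 slope x,y [0.123 0.001] z 42.6
side 1174 glass st [-175.4   -0.2] [111.8  81.2] 79.2 xmin/max -231.8 -119.2 slope x,y [0.126 0.005] z 42.0
```

Call:
step_arm --commands '[0.8,-0.1,0.7,0,0,0,0.45,1.55,-0.1,1.25,0,0,0,0.45,2.3,-0.1,1.85,0,0,0,0.45,3.0,-0.1,2.45,0,0,0,0.45,3.75,-0.1,3.05,0,0,0,0.45,4.5,-0.1,3.65,0,0,0,0.45,5.2,-0.1,4.0,0,0,0,0.45,5.9,-0.1,4.4,0,0,0,0.45,6.6,-0.1,4.75,0,0,0,0.45,7.3,-0.1,5.1,0,0,0,0.45]'

```text
clock: 8.85
eef_pos: [529.7, -29.3, 16.6]
tool_rot: [3.14, -0.699, 1.409]
force: [-1.7, -7.6, 1.8]
width: 38.3
gripper_force: 3.8
```

```bash
python3 - <<'E'
from h import *
path([(-145,17),(-100,30)]); knob()
E
```

```text
now [-143.4    0.7] 16.6 F [-1.7 -7.6  1.8] t 8.85
(-145, 17) [-0.1   0.07 -0.14]
(-100, 30) [4.18 0.06 1.76]
scene 1579 glass st [-90.9  -0.2] [102.6  82.4] 80.8 xmin/max -142.1 -39.6 slope x,y [0.24  0.004] z 56.6
side 740 glass st [-93.   25.3] [ 51.7 119.5] 6.5 xmin/max -143.5 -33.3 slope x,y [0.236 0.008] z 56.1
```

Call:
step_arm --commands '[0.6,0,0.25,0,0,0,0.45,1.2,0,0.5,0,0,0,0.45,1.75,0,0.75,0,0,0,0.45,2.2,0,0.9,0,0,0,0.45,2.6,0,1.05,0,0,0,0.45,3.0,0,1.2,0,0,0,0.45,3.4,0,1.35,0,0,0,0.45,3.85,0,1.5,0,0,0,0.45,4.3,0,1.6,0,0,0,0.45]'

```text
clock: 9.85
eef_pos: [535.4, 14.6, 31.7]
tool_rot: [-3.14, -0.7, 1.41]
force: [-1.3, -3.0, -2.4]
width: 38.0
gripper_force: 1.4
```

```bash
python3 - <<'E'
from h import *
path([(-100,32),(-62,33)]); d=knob(); save(d,"side2.png",(200,130,520,370),2)
E
```

```text
now [-99.1   2.1] 31.7 F [-1.3 -3.  -2.4] t 9.85
(-100, 32) [-0.05  0.21 -0.08]
(-62, 33) [2.92 0.21 2.29]
scene 1478 glass st [-39.4   0.9] [103.4  83.2] 80.3 xmin/max -90.9 12.6 slope x,y [-0.079  0.003] z 58.9
side 847 glass st [-35.2  26.8] [105.6  36. ] 78.0 xmin/max -88.0 17.9 slope x,y [-0.078  0.012] z 56.4
```

View pics/side2.png

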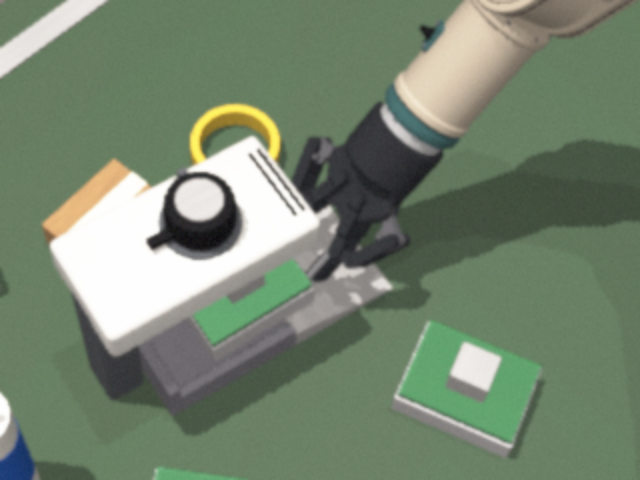

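Side crop: the block has its front down in the bed at (255,300) and the gripper behind it at (330,250), clear of the housing. The last part of the push follows.

Call:
step_arm --commands '[0.4,0.1,0.3,0,0,0,0.45,0.8,0.2,0.65,0,0,0,0.45,1.2,0.2,0.95,0,0,0,0.45,1.6,0.2,1.3,0,0,0,0.45,2.0,0.2,1.6,0,0,0,0.45,2.4,0.2,1.9,0,0,0,0.45,2.8,0.2,2.25,0,0,0,0.45,3.2,0.2,2.55,0,0,0,0.45,3.2,0.2,2.55,0,0,0,0.45]'

```text
clock: 10.85
eef_pos: [544.4, 55.3, 33.4]
tool_rot: [-3.142, -0.701, 1.411]
force: [0.8, -0.2, -0.3]
width: 38.5
gripper_force: 0.0
```

```bash
python3 - <<'E'
from h import *
path([(-54,32),(-90,60)]); knob()
E
```

```text
now [-57.5  -0.3] 33.4 F [ 0.8 -0.2 -0.3] t 10.85
(-54, 32) [ 0.17 -0.03  0.33]
(-90, 60) [-0.77 -0.03 -4.13]
scene 1557 glass st [ 4.5 -2.1] [111.2  81.6] 81.1 xmin/max -51.0 60.1 slope x,y [-0.001 -0.002] z 53.9
side 819 glass st [ 3.8 23.6] [104.5  33.2] 81.0 xmin/max -48.4 56.2 slope x,y [-0.002  0.02 ] z 52.7
```

Call:
step_arm --commands '[0,0,-3,0,0,0,0.45,0,0,-7,0,0,0,0.45,0,0,-11,0,0,0,0.45,0,0,-15,0,0,0,0.45,0,0,-19,0,0,0,1,0,0,-22,0,0,0,1,0,0,-22,0,0,0,1]'

```text
clock: 11.65
eef_pos: [523.6, -89.1, 203.7]
tool_rot: [3.135, -0.698, 1.41]
force: [1.0, -0.1, -0.5]
width: 79.7
gripper_force: 0.0
```

```bash
cat >> h.py <<'E'
def ring():
    for n in ("scene","side"):
        d=cam(n); w=cloud(d); z=w[...,2]; 
        t=(z>225)&(z<235)&(np.hypot(w[...,0]-C[0],w[...,1]-C[1])<40); q=w[t]; c=cv2.minEnclosingCircle(q[:,:2].astype(np.float32)) if len(q) else ((0,0),0)
        print(n,"ring",np.round(c[0],1),round(c[1],1))
        cc=np.array(c[0]) if len(q) else C; r=np.hypot(w[...,0]-cc[0],w[...,1]-cc[1]); v=d["image"].max(-1)
        m=(z>199)&(z<210)&(r>33)&(r<50)&(v<110); e=w[m]
        if len(e): print(" ear n",len(e),"clockwise angle",round(float(YAW-np.arctan2(*(np.median(e[:,:2],0)-cc)[::-1])),3))
    return d
E
python3 - <<'E'
from h import *
st(); d=knob(); ring()
go(st2w(0,0,310),down(110))
E
```

```text
t 11.65 p [523.6 -89.1 203.7] q [ 1.04  0.82 -0.87  1.81 -0.13  0.85  0.25] F [ 1.  -0.1 -0.5] w 79.7 gf 0.0
scene 1534 glass st [ 2.2 -1.8] [106.   81.8] 80.8 xmin/max -50.8 55.2 slope x,y [-0.     0.002] z 53.9
side 824 glass st [ 3.5 23.5] [104.3  32.8] 81.3 xmin/max -48.6 55.7 slope x,y [0.005 0.002] z 52.7
scene ring [554.3 111.7] 29.7
 ear n 46 clockwise angle 0.087
side ring [552.4 113.5] 29.2
 ear n 58 clockwise angle -0.014
shift cm [22.28  0.08  4.5 ] rot [ 0.176 -0.686 -0.487]
```

Call:
step_arm --commands '[4.5,0,0,0.03,-0.12,-0.08,1,9,0,0,0.06,-0.24,-0.16,1,13,0,1.2,0.09,-0.36,-0.25,1,17,0,2.6,0.13,-0.5,-0.36,1,20,0,3.7,0.16,-0.62,-0.44,1,22.3,0.1,4.5,0.176,-0.686,-0.487,1,22.3,0.1,4.5,0.176,-0.686,-0.487,1,22.3,0.1,4.5,0.176,-0.686,-0.487,1,22.3,0.1,4.5,0.176,-0.686,-0.487,1]'

```text
clock: 12.75
eef_pos: [554.0, 109.6, 308.9]
tool_rot: [-3.14, 0.002, 1.916]
force: [0.5, -0.1, -0.4]
width: 85.4
gripper_force: 0.0
```

```bash
python3 - <<'E'
from h import *
st()
d=cam("wrist"); w=cloud(d); z=w[...,2]; m=(z>224)&(z<236)&(np.hypot(w[...,0]-C[0],w[...,1]-C[1])<60); q=w[m]
print("wrist ring",cv2.minEnclosingCircle(q[:,:2].astype(np.float32)),len(q),np.median(q[:,2]))
go([553.4,112.3,310],down(110)); go([553.4,112.3,210],down(110))
E
```

```text
t 12.75 p [554.  109.6 308.9] q [ 0.2   0.5  -0.69  1.64  0.34  1.13 -0.23] F [ 0.5 -0.1 -0.4] w 85.4 gf 0.0
wrist ring ((554.23486328125, 112.34738159179688), 29.176700592041016) 4887 229.96149361342557
shift cm [ 0.36  0.04 -0.1 ] rot [-0.002  0.002 -0.005]
shift cm [0.38 0.06 9.9 ] rot [-0.002  0.002 -0.005]
```

Call:
step_arm --commands '[0.25,0.1,3,0,0,0,1,0.25,0.1,6,0,0,0,1,0.25,0.1,8.5,0,0,0,1,0.25,0.1,9.7,0,0,0,1,0.25,0.1,9.7,0,0,0,1,0.25,0.1,9.7,0,0,0,0,0.25,0.1,9.7,0,0,0,0,0.25,0.1,9.7,0,0,0,0,0.25,0.1,9.7,0,0,0,0,0.25,0.1,9.7,0,0,0,0]'

```text
clock: 13.8
eef_pos: [554.2, 112.8, 215.2]
tool_rot: [3.141, 0.003, 1.917]
force: [-5.2, -2.6, 6.6]
width: 53.8
gripper_force: 61.9
```

```bash
python3 -c "
from h import *
st()"
```

```text
t 13.8 p [554.2 112.8 215.2] q [ 0.15  0.59 -0.64  1.76  0.43  0.93 -0.32] F [-5.2 -2.6  6.6] w 53.8 gf 61.9
```

Call:
step_arm --commands '[0,0,0,0,0,0.14,0,0,0,0,0,0,0.28,0,0,0,0,0,0,0.42,0,0,0,0,0,0,0.56,0,0,0,0,0,0,0.7,0,0,0,0,0,0,0.84,0,0,0,0,0,0,0.98,0,0,0,0,0,0,1.12,0,0,0,0,0,0,1.25,0,0,0,0,0,0,1.35,0]'

```text
clock: 14.8
eef_pos: [554.5, 112.7, 215.2]
tool_rot: [3.138, -0.0, 0.563]
force: [-3.5, -2.3, 6.2]
width: 53.5
gripper_force: 61.8
```

Call:
step_arm --commands '[0,0,0,0,0,0.05,0,0,0,0,0,0,0.1,0,0,0,0,0,0,0.15,0,0,0,0,0,0,0.18,0,0,0,0,0,0,0.18,0]'

```text
clock: 15.3
eef_pos: [554.5, 112.7, 215.2]
tool_rot: [3.137, -0.001, 0.394]
force: [-3.3, -3.5, 6.9]
width: 53.4
gripper_force: 61.9
```

```bash
python3 -c "
from h import *
st(); s=ctrl.read_state(); print(s['tool_rot'],s['torque']); ring()"
```

```text
t 15.3 p [554.5 112.7 215.2] q [-0.11  0.53 -0.21  1.77  0.15  0.85 -1.57] F [-3.3 -3.5  6.9] w 53.4 gf 61.9
[ 3.13684238e+00 -6.81573244e-04  3.93728745e-01] [-0.74848823  0.80249776  1.82377049]
scene ring [554.3 111.7] 39.3
 ear n 64 clockwise angle 1.559
side ring [544.3 111.9] 36.2
```

The torque has risen to 1.8 N m and the ear reads about 1.5 rad, so the ring is at its stop. Releasing and lifting away.

Call:
step_arm --commands '[0,0,0,0,0,0,1,0,0,0,0,0,0,1,0,0,0,0,0,0,1,0,0,0,0,0,0,1,0,0,-3,0,0,0,1,0,0,-7,0,0,0,1,0,0,-11,0,0,0,1,0,0,-15,0,0,0,1,0,0,-15,0,0,0,1,0,0,-15,0,0,0,1]'

```text
clock: 16.4
eef_pos: [555.0, 113.7, 364.2]
tool_rot: [3.14, -0.003, 0.387]
force: [-0.0, 0.2, -0.7]
width: 86.0
gripper_force: 0.0
```

```bash
python3 - <<'E'
from h import *
st(); ring(); d=knob(); d=cam("wrist"); w=cloud(d); z=w[...,2]
r=np.hypot(w[...,0]-554.2,w[...,1]-112.3); v=d["image"].max(-1)
e=w[(z>202)&(z<210)&(r>33)&(r<50)]; 
print("wrist ear",len(e),YAW-np.arctan2(np.median(e[:,1])-112.3,np.median(e[:,0])-554.2))
save(d,"wrist2.png")
E
```

```text
t 16.4 p [555.  113.7 364.2] q [-0.1   0.39 -0.23  1.56  0.1   1.2  -1.53] F [-0.   0.2 -0.7] w 86.0 gf 0.0
scene ring [553.4 111.3] 29.6
 ear n 66 clockwise angle 1.529
side ring [552.2 113.2] 29.2
 ear n 33 clockwise angle 1.456
scene 1547 glass st [ 2.3 -2.7] [106.6  81.2] 81.4 xmin/max -50.7 55.7 slope x,y [-0.001  0.003] z 53.8
side 820 glass st [ 3.6 23.6] [106.   34.3] 80.2 xmin/max -49.4 56.4 slope x,y [0.002 0.022] z 52.5
wrist ear 197 1.4820494879226478
```

View pics/wrist2.png

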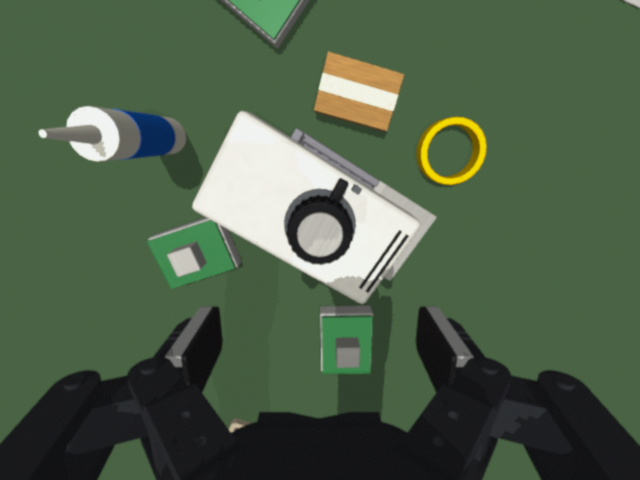

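The wrist picture shows the ear at (340,187) beside the catch at (356,188), so the ring is at about 1.48 rad. The block is flat in the bed about 3 mm from centre, the bystanders are in place and the robot is clear.

```bash
python3 -c "
from cell import ctrl
print(ctrl.finish_job())"
```

```text
the job is handed in; nothing more can be done
None
```

The job is handed in, with no verdict returned: by my last measurements the block lies flat in the bed about 3 mm from its centre, the ring is at about 1.48 rad beside its catch, and the cartridge, tape roll and carton look undisturbed.

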